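# Bar from the magazine, squared up in the fence corner

## Robot

A 6-joint arm with a two-finger parallel gripper is mounted at the origin on a cart in front of the work surface, level with it; the furniture and walls round the work are solid. World frame = base frame: x ahead of the robot, y to its left, z up, the work surface at z = 0. Lengths are in m, angles in rad, forces in N, time in s.
With the tool pointing down it reaches from about 0.35 to 0.775 m from the base axis. Payload 5.5 kg.
Tool frame: the origin (TCP) lies between the finger pads, 19 mm behind the fingertips; this is the grasp point; z points along the fingers, y is the line along which they close (so a half turn about z gives the same grasp; the last joint's range is limited). The gripper opens to 85 mm and grips with 20 to 120 N. Pads are 22 mm wide; open, the fingers measure 114 mm over their backs; the gripper's body (76 mm by 85 mm) begins 54 mm behind the grasp point. The pads swing forward as they close: fully open they stand 13 mm farther back than shut.
Start: joints at [-1.441, 0.313, 0.046, 1.304, 0, 1.431], TCP at [0.153, -0.554, 0.25] pointing down, gripper open.
Joint ranges: [-2.76, 2.76], [-0.86, 1.69], [-1.03, 1.26], [-2.2, 2.34], [-1.47, 1.5], [-3.14, 3.14]. Speed limits (rad/s): [2.57, 2.57, 3.14, 3.14, 3.14, 3.14].

## Interface

Orientations are given as a unit quaternion [w, x, y, z].
In Python, from workcell import status, optics, hand_in gives the robot as it stands.
- The arm moves only by the shell command python3 -m handwheel 'ROWS' [FORCE]. ROWS is a JSON object whose one key "deltas" holds a list of rows, each a list of 5 numbers: the opening, from -1 (shut) to 1 (fully open), then the shift along the tool's x, y, z in units of 40 mm (1.0 is 40 mm), then the turn about the tool's z in units of 10 degrees (1.0 is 10 degrees). In form: {"deltas": [[jaw, x, y, z, roll], ...]}. A call has 1 to 20 rows; each row shifts and turns the commanded pose from where the row before left it, along the tool's axes as they then stand; what a row does not reach is not made up. A row lasts 1/8 s, in which the tool goes at most 62.5 mm and 10.7 degrees, less where a joint would pass 70% of its speed; a pose out of reach is approached as far as the arm can. A call is refused whole if a number of a shift passes 1 or a number of a turn 1, either way. A call with a gripper value outside its range is refused whole. The fingers move at their own pace and stop on an object; FORCE is the grip in N (left out, the last holds). Time passes only in rows, so rows that do not move let the fingers close. It gives the time, the measured TCP pose, the force, the opening and the grip force at its end, in the units of the state.
- status.get_state(): the state, without advancing time (a new reading comes with each control period).
- optics.read_camera(name): name is "side" or "top"; returns a dict with "frame" (420x560x3 uint8, red, green, blue), "depth" (420x560 float32, m along the optical axis (not along the pixel's ray), 0 where there is no reading), "vfov" (degrees; the focal length in pixels is half the picture's height over the tangent of half this angle, whatever the lens; pixels are square), "cx", "cy" (the principal point, pixels), "origin" and "attitude" of the camera in the world. Camera axes: x right, y down, z forward; pixel columns grow to the right and rows downward; lengths in m; the calibration is good to about 2 mm. A picture is of the moment at which its call begins.
- hand_in(): hands the job in; it is judged then, once.
The state is a dict: "clock": time; "joint_pos": joint angles; "qvel": joint speeds; "tau": joint torques, N m; "tcp_pos": TCP position; "orientation": TCP orientation; "wrist_force": force on the tool from outside, world axes, zero at the start; "ft_torque": the same for the moment, N m; "finger_gap": finger opening in m; "grip_force": force on a finger pad.
Only numpy, scipy, OpenCV 4.12 (cv2) and the standard library are available. Lean on these libraries where they do the work, as an engineer would, in place of code of your own. Each camera call takes 0.05 s, during which the arm holds its last target. There are 200 camera calls.

## Task

Slide the aluminium bar with the blue end out of the grey bar magazine until it lies clear on the table, let go, then take it up again round its middle. Set it down flat on the steel bed short of the blue fence and the red end stop and let go, then push it fully home into the corner, its long side flush along the blue fence and its blue end against the red stop. Press lightly, never over 40 N on fence and stop, and do not disturb the dark bar, the pliers or the marker.

Things in the scene. Friction and masses are not known exactly. Their poses are not given: they have to be found in the camera images.
- bar: The loose aluminium bar, 110 mm long (x) x 30 mm wide (y) x 26 mm high (z), about 0.25 kg, the last 18 mm at its -x end blue. Origin: centre of its underside. It starts in one of the magazine's two lanes, flat on the table, blue end toward the robot and 38 to 46 mm of it out of the lane.
- blue_end (a point): Centre of the bar's blue end face (55 mm from the bar's origin along its -x, 13 mm above its underside).
- plain_end (a point): Centre of the bar's other end face (55 mm along the bar's +x).
- rack: Grey bar magazine, fixed on the table: 80 mm deep (x) x 108 mm wide (y) x 38 mm high, with a roof (underside at 34 mm) over two lanes 39 mm wide along its x axis, centred 29 mm either side of its middle; no floor (bars lie on the table), open at the front face x = -40 mm, closed at the back. Screw heads stand 2 mm above the roof. Origin: centre of its underside.
- fixture: Steel bed of the corner stop, fixed on the table: 100 mm (x) x 180 mm (y), top face 6 mm above the table. Origin: centre of its underside; its +x points to the blue fence, away from the robot. On its -y side a red stop is clamped against the fence. Its place differs each time and is NOT reported: its red face (towards +y) lies at y = -70 to -35 mm in this frame, to be found by touch or seen.
- back_fence: Blue rigid fence, fixed along the bed's far edge, 15 x 180 mm, top 34 mm above the table, 2 mm over a bar lying on the bed (the red stop likewise). Origin: centre of its underside, 42.5 mm along the bed's +x. Its inner face is the plane x = +35 mm of the bed's frame: the bar's centre line is at x = +20 mm when flush.
- stop_pad (a joint): Yellow touch plate (20 x 14 mm) in the face of the red stop (rigid block 45 x 20 x 28 mm, dark thumb screw 10 mm higher), on a light spring (0.3 N, too weak to push the bar back): 0 when untouched, standing 4 mm proud of the red face; 0.004 m when level with it, as when the bar's end lies against the stop.
- dark_bar: Dark steel bar of the same size in the other lane, about 0.5 kg: leave alone. Origin: centre of its underside.
- pliers: Pliers with blue handles, 29 x 175 x 13 mm, loose on the table by the fixed guide rods (rods, blocks, air cylinder and hose there stand up to 80 mm high: carry over them, and near the robot, as hoses hang 0.4 m up behind x = 0.6 m): leave alone. Origin: centre of the underside.
- marker: Marker pen, white with red ends, 16 x 134 x 18 mm, loose on the table: leave alone. Origin: centre of the underside.

How it is judged:
By the outcome, as a careful person would: the job done as asked, in the order asked, and still so for the second after the job is handed in, with the robot touching nothing.
It also fails if it takes over 64 s, if anything falls off the work surface, if the arm or the gripper's body presses on something with over 40 N, if the wrist force passes 120 N, or if a joint passes its speed limit or range.

## Working session

There is one attempt and no reset: what is moved stays moved. The work goes in short steps, Python scripts to look and compute and a shell command to move; the robot and the scene stay as the last step left them, time stands still between calls to the robot, and variables do not carry over. Pictures are saved under pics/ and viewed, at most 10 in all, crops included, and the job is handed in when it is done.

```bash
mkdir -p pics; ls; cat > h.py <<'E'
import numpy as np, cv2
from workcell import status, optics
from scipy.spatial.transform import Rotation as R
def cam(n):
    c=optics.read_camera(n); return c
def cal(c):
    f=210/np.tan(np.radians(c['vfov'])/2)
    a=np.array(c['attitude'],float)
    M=R.from_quat([a[1],a[2],a[3],a[0]]).as_matrix() if a.size==4 else a.reshape(3,3)
    return f,M,np.array(c['origin'],float)
def ray(c,px,z):
    f,M,o=cal(c); px=np.atleast_2d(px).astype(float)
    d=np.c_[(px[:,0]-c['cx'])/f,(px[:,1]-c['cy'])/f,np.ones(len(px))]@M.T
    return o+d*((z-o[2])/d[:,2])[:,None]
def cloud(c):
    f,M,o=cal(c); v,u=np.mgrid[:420,:560]; d=c['depth']
    return np.dstack([(u-c['cx'])/f*d,(v-c['cy'])/f*d,d])@M.T+o
def save(c,n): cv2.imwrite('pics/'+n+'.png',c['frame'][:,:,::-1])
E
python3 - <<'E'
from h import *
for n in('top','side'):
    c=cam(n); save(c,n+'0'); print(n,c['vfov'],c['cx'],c['cy'],c['origin'],c['attitude'],c['frame'].shape)
s=status.get_state(); print(s)
E
```

```text
pics
top 56.572121156994925 278.69503923958905 216.448343194395 [ 0.40316511 -0.00189674  0.93877257] [ 0.05144014 -0.69558262  0.7144075  -0.05604154] (420, 560, 3)
side 53.64806624419176 280.1826328945989 202.11776455051864 [ 0.34545479 -0.77075088  0.59304505] [-0.46181763  0.87859473 -0.10365596  0.06364921] (420, 560, 3)
{'clock': 0.1, 'joint_pos': array([-1.44060254e+00,  3.13953259e-01,  4.51053585e-02,  1.30362563e+00,
       -1.80288375e-06,  1.43122143e+00]), 'qvel': array([ 1.33522849e-04, -1.74132539e-04,  3.35582586e-03, -7.80800477e-06,
        3.52259891e-04,  1.99872342e-03]), 'tau': array([ 4.12847759e-03, -4.81721163e+01,  2.99246764e+01,  1.25975264e-02,
       -2.29144933e-05,  3.51332243e-07]), 'tcp_pos': array([ 0.15319027, -0.55377298,  0.24918735]), 'orientation': array([-8.38599322e-04,  9.90916543e-01,  1.34475656e-01,  3.03207568e-06]), 'wrist_force': array([ 0.47094325, -0.29821163,  0.08748801]), 'ft_torque': array([-0.01042495,  0.012624  ,  0.00345156]), 'grip_force': 0.0, 'finger_gap': 0.0853253226067989}
```

View pics/top0.png

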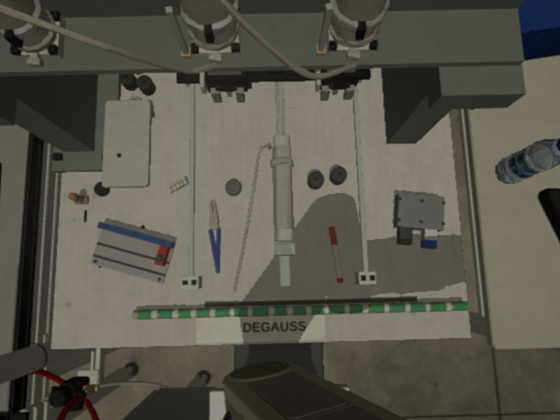

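View pics/side0.png

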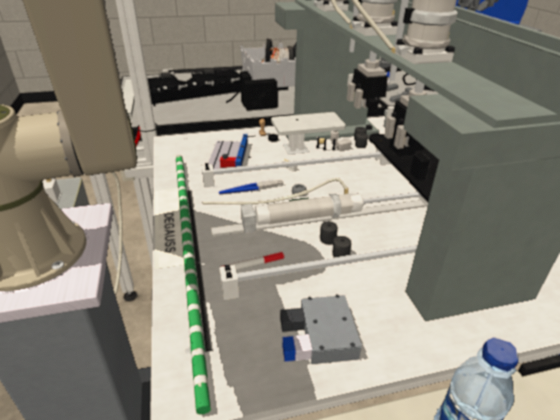

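The top view shows the magazine at (418,212) with the blue-ended bar at (429,243) and the dark bar at (404,236). The corner fixture is at (135,250), with its fence along the upper edge and the red stop at (162,255). The pliers are at (214,237) and the marker at (335,255).

```bash
python3 - <<'E'
from h import *
c=cam('top'); im=c['frame']; hsv=cv2.cvtColor(im,cv2.COLOR_RGB2HSV); P=cloud(c)
def box(mask,z,name):
    n,l,s,ce=cv2.connectedComponentsWithStats(mask.astype(np.uint8))
    for i in range(1,n):
        if s[i,4]>25:
            v,u=np.where(l==i); w=ray(c,np.c_[u,v],z)[:,:2].astype(np.float32)
            r=cv2.minAreaRect(w); zz=P[v,u,2]
            print(name,s[i].tolist(),'ctr',np.round(r[0],4),'size',np.round(r[1],4),'ang',round(r[2],2),'z',np.round(np.percentile(zz,[10,50,90]),3))
H,S,V=[hsv[...,i].astype(int) for i in range(3)]
roi=np.zeros((420,560),bool); roi[185:300,85:450]=1
blue=roi&(H>100)&(H<130)&(S>110)&(V>50); red=roi&((H<8)|(H>172))&(S>120)&(V>60)
yel=roi&(H>18)&(H<35)&(S>120)&(V>100)
box(blue,.03,'blue');box(red,.03,'red');box(yel,.02,'yel')
# rack top by depth
Z=P[...,2]; r2=np.zeros_like(roi); r2[180:260,380:460]=1
box(r2&(Z>.031)&(Z<.046),.038,'racktop')
box(r2&(Z>.020)&(Z<.030),.026,'bars')
r3=np.zeros_like(roi); r3[210:290,80:185]=1
box(r3&(Z>.029)&(Z<.04),.034,'fence'); box(r3&(Z>.003)&(Z<.012),.006,'bed')
print(P[240:248,423:436,2].round(3))
a=np.hstack([cv2.resize(im[190:262,385:451],None,fx=6,fy=6),cv2.resize(im[212:284,88:182],None,fx=6,fy=6)])[:, :960]
a=cv2.resize(a,(800,int(a.shape[0]*800/a.shape[1]))); cv2.imwrite('pics/crop1.png',a[:,:,::-1]); print(a.shape)
E
```

```text
blue [105, 225, 28, 11, 112] ctr [0.5207 0.3656] size [0.0639 0.0098] ang 73.34 z [0.032 0.034 0.036]
blue [210, 230, 10, 42, 148] ctr [0.4668 0.1416] size [0.0211 0.0956] ang 89.78 z [0.009 0.012 0.014]
blue [134, 233, 27, 11, 111] ctr [0.5001 0.2975] size [0.0635 0.0099] ang 73.34 z [0.033 0.035 0.036]
blue [163, 241, 8, 6, 28] ctr [0.4862 0.2523] size [0.0165 0.0101] ang 74.56 z [0.033 0.035 0.037]
blue [424, 240, 12, 8, 83] ctr [ 0.4688 -0.36  ] size [0.0257 0.0162] ang 84.97 z [0.024 0.026 0.028]
red [329, 227, 8, 18, 91] ctr [ 0.4944 -0.1343] size [0.0404 0.012 ] ang 6.65 z [0.013 0.015 0.018]
red [155, 246, 13, 19, 118] ctr [0.4585 0.2649] size [0.0193 0.0433] ang 72.45 z [0.031 0.034 0.036]
racktop [397, 193, 48, 38, 1574] ctr [ 0.5447 -0.3426] size [0.111  0.0806] ang 83.19 z [0.036 0.038 0.04 ]
bars [396, 194, 2, 22, 28] ctr [ 0.5645 -0.2909] size [0.0024 0.051 ] ang 85.82 z [0.022 0.025 0.029]
bars [398, 227, 15, 18, 227] ctr [ 0.4907 -0.306 ] size [0.0314 0.0407] ang 82.23 z [0.023 0.026 0.028]
bars [423, 229, 14, 20, 250] ctr [ 0.4818 -0.3626] size [0.0306 0.0444] ang 84
[... 207 characters left out ...]
z [0.004 0.006 0.009]
[[0.022 0.029 0.026 0.026 0.029 0.027 0.024 0.027 0.024 0.026 0.025 0.024
  0.029]
 [0.022 0.028 0.029 0.029 0.026 0.025 0.026 0.026 0.029 0.025 0.028 0.025
  0.027]
 [0.022 0.025 0.028 0.026 0.025 0.026 0.028 0.027 0.028 0.026 0.028 0.028
  0.025]
 [0.023 0.023 0.024 0.029 0.026 0.026 0.027 0.028 0.024 0.026 0.027 0.028
  0.023]
 [0.021 0.027 0.023 0.026 0.026 0.031 0.025 0.026 0.026 0.028 0.027 0.027
  0.026]
 [0.022 0.025 0.027 0.029 0.027 0.026 0.025 0.027 0.026 0.027 0.028 0.025
  0.026]
 [0.02  0.026 0.029 0.026 0.026 0.026 0.024 0.025 0.024 0.026 0.026 0.026
  0.027]
 [0.018 0.021 0.023 0.024 0.028 0.024 0.023 0.023 0.028 0.026 0.026 0.026
  0.024]]
(360, 800, 3)
```

View pics/crop1.png

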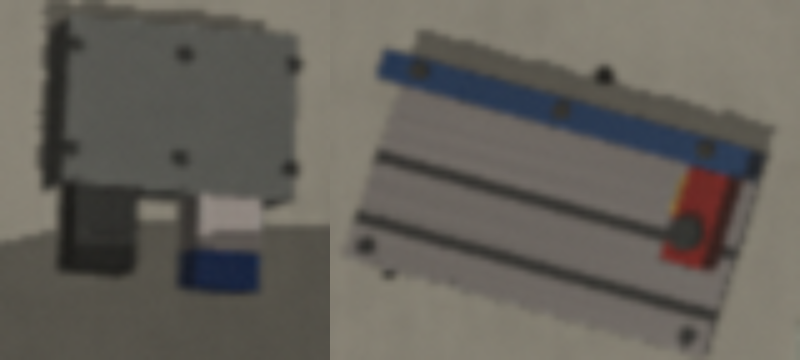

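The crop confirms the layout. The screw on the red stop and the fence screws are visible, both bars stick out of the magazine, and a sliver of the yellow plate faces the bed. I'll refine the yaws and then move.

```bash
python3 - <<'E'
from h import *
acc={}
for k in range(3):
    c=cam('top'); im=c['frame']; hsv=cv2.cvtColor(im,cv2.COLOR_RGB2HSV); Z=cloud(c)[...,2]
    H,S,V=[hsv[...,i].astype(int) for i in range(3)]
    def pts(m,sl,z):
        r=np.zeros_like(m); r[sl]=1; m=cv2.morphologyEx((m&r).astype(np.uint8),cv2.MORPH_CLOSE,np.ones((3,3)))
        n,l,s,ce=cv2.connectedComponentsWithStats(m); i=1+np.argmax(s[1:,4])
        v,u=np.where(l==i); return ray(c,np.c_[u,v],z)[:,:2]
    def put(n,w):
        mu=w.mean(0); e,E=np.linalg.eigh(np.cov((w-mu).T)); d=E[:,1]; d=d*np.sign(d[1])
        acc.setdefault(n,[]).append([*mu,np.degrees(np.arctan2(d[1],d[0])),*np.sqrt(12*e[::-1])])
    put('rack',pts((Z>.031)&(Z<.046),np.s_[185:240,390:450],.038))
    bl=(H>100)&(H<130)&(S>70)&(V>40)
    put('fence',pts(bl,np.s_[218:255,95:175],.034))
    put('blueend',pts((H>100)&(H<130)&(S>110)&(V>50),np.s_[236:255,415:445],.026))
    rd=((H<8)|(H>172))&(S>120)&(V>60)
    put('red',pts(rd,np.s_[235:275,145:180],.034))
    bar=(Z>.017)&(Z<.031)
    put('bar',pts(bar,np.s_[231:255,421:445],.026)); put('dark',pts(bar,np.s_[231:255,392:418],.026))
for n,a in acc.items(): print(n,np.mean(a,0).round(4),np.std(a,0).round(4))
E
```

```text
rack [ 5.44800e-01 -3.41800e-01  8.32763e+01  1.10000e-01  8.05000e-02] [0.     0.0001 0.0385 0.0002 0.0001]
fence [5.08300e-01 3.25300e-01 7.32271e+01 1.77000e-01 1.28000e-02] [0.0001 0.0003 0.0405 0.0012 0.0001]
blueend [ 4.68900e-01 -3.61700e-01  8.30676e+01  2.81000e-02  1.64000e-02] [1.000e-04 1.000e-04 7.649e-01 1.000e-04 1.000e-04]
red [4.603000e-01 2.623000e-01 1.670982e+02 4.580000e-02 1.970000e-02] [1.000e-04 0.000e+00 2.086e-01 2.000e-04 0.000e+00]
bar [ 4.799000e-01 -3.627000e-01  1.675029e+02  4.070000e-02  3.290000e-02] [1.0000e-04 2.0000e-04 3.4298e+00 3.0000e-04 0.0000e+00]
dark [ 4.85800e-01 -3.05100e-01  1.25907e+02  3.35000e-02  3.10000e-02] [1.0000e-04 1.0000e-04 2.0917e+00 1.0000e-04 2.0000e-04]
```

```bash
python3 -m handwheel '{"deltas": [[0.05,0,0,0,0.74],[0.05,0,0,0,0.74],[0.05,0,0,0,0.74],[0.05,0.75,-0.57,0,0],[0.05,0.75,-0.57,0,0],[0.05,0.75,-0.57,0,0],[0.05,0.75,-0.57,0,0],[0.05,0.75,-0.57,0,0],[0.05,0.75,-0.57,0,0],[0.05,0.75,-0.57,0,0],[0.05,0.75,-0.57,0,0],[0.05,0.75,-0.57,0,0],[0.05,0.73,-0.56,0,0],[0.05,0,0,0.5,0],[0.05,0,0,0.5,0],[0.05,0,0,0,0]]}' 40
cat >> h.py <<'E'
def go(x,y,z,yaw=None):
    "needed shift in tool units to world x,y,z, and roll units"
    s=status.get_state(); q=s['orientation']; M=R.from_quat([q[1],q[2],q[3],q[0]]).as_matrix()
    w=np.degrees(np.arctan2(M[1,0],M[0,0])); d=M.T@(np.array([x,y,z])-s['tcp_pos'])/.04
    print('tcp',s['tcp_pos'].round(4),'yaw',w.round(2),'tilt',M[:,2].round(4),'gap',round(s['finger_gap'],4),'F',s['wrist_force'].round(2),'t',round(s['clock'],2),'SHIFT',d.round(3),'ROLL',None if yaw is None else round((w-yaw)/10,3))
E
python3 -c "
from h import *
go(.477,-.3628,.024,-6.72)"
```

```text
clock: 2.3
tcp_pos: [0.4764, -0.3624, 0.2083]
orientation: [-0.001, 0.998, -0.059, -0.001]
wrist_force: [0.1, -0.4, -0.1]
finger_gap: 0.0448
grip_force: 0.0
tcp [ 0.4764 -0.3624  0.2083] yaw -6.72 tilt [-0.0026  0.0025 -1.    ] gap 0.0448 F [ 0.14 -0.41 -0.15] t 2.3 SHIFT [0.029 0.019 4.608] ROLL -0.0
```

```bash
python3 -m handwheel '{"deltas": [[0.05,0.03,0.02,0.9,0],[0.05,0,0,0.9,0],[0.05,0,0,0.9,0],[0.05,0,0,0.9,0],[0.05,0,0,0,0]]}'
python3 - <<'E'
from h import *
go(.477,-.3628,.024,-6.72)
c=cam('side'); cv2.imwrite('pics/s1.png',cv2.resize(c['frame'][260:400,240:400],(800,700))[:600,:,::-1])
E
```

```text
clock: 2.92
tcp_pos: [0.4767, -0.3631, 0.0641]
orientation: [-0.002, 0.998, -0.059, -0.002]
wrist_force: [-0.6, -0.0, 0.4]
finger_gap: 0.0448
grip_force: 0.0
tcp [ 0.4767 -0.3631  0.0641] yaw -6.76 tilt [-0.0037  0.0036 -1.    ] gap 0.0448 F [-0.56 -0.03  0.37] t 2.92 SHIFT [ 0.011 -0.005  1.003] ROLL -0.004
```

View pics/s1.png

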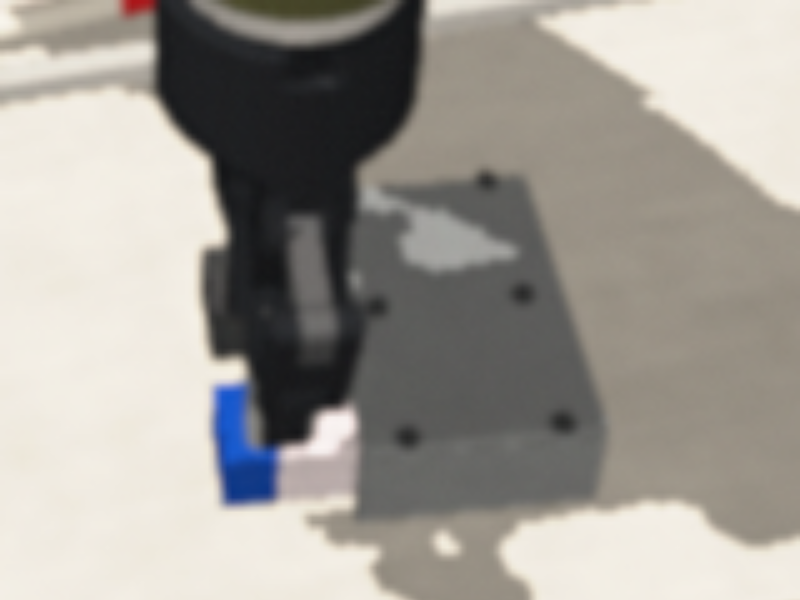

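The side view shows the near finger just outside the bar, ahead of the magazine face, with the blue end at (245,445). I'll descend and grip.

```bash
python3 -m handwheel '{"deltas": [[0.05,0,0,0.35,0],[0.05,0,0,0.35,0],[0.05,0,0,0.28,0],[0.05,0,0,0,0],[-0.5,0,0,0,0],[-0.5,0,0,0,0],[-0.5,0,0,0,0],[-0.5,0,0,0,0]]}' 30
```

```text
clock: 3.98
tcp_pos: [0.4783, -0.3644, 0.0269]
orientation: [0.0, 0.998, -0.059, 0.0]
wrist_force: [0.0, -0.2, -1.4]
finger_gap: 0.0293
grip_force: 29.9
```

```bash
python3 -m handwheel '{"deltas": [[-0.5,-0.1,0,0,0],[-0.5,-0.2,0,0,0],[-0.5,-0.25,0,0,0],[-0.5,-0.25,0,0,0],[-0.5,-0.25,0,0,0],[-0.5,-0.25,0,0,0],[-0.5,-0.25,0,0,0],[-0.5,-0.25,0,0,0],[-0.5,-0.2,0,0,0],[-0.5,-0.15,0,0,0],[-0.5,0,0,0,0],[0.1,0,0,0,0],[0.1,0,0,0,0],[0.1,0,0,0,0],[0.1,0,0,-1,0],[0.1,0,0,-1,0],[0.1,-0.5,0,-0.5,0],[0.1,-1,0,0,0],[0.1,-1,0,0,0],[0.1,0,0,0,0]]}'
python3 - <<'E'
from h import *
c=cam('top'); im=c['frame']; hsv=cv2.cvtColor(im,cv2.COLOR_RGB2HSV); Z=cloud(c)[...,2]
H,S,V=[hsv[...,i].astype(int) for i in range(3)]
m=(H>100)&(H<130)&(S>110)&(V>40); m[:,:380]=0;m[:200]=0;m[330:]=0;m[:,470:]=0
v,u=np.where(m); print(len(u)); w=ray(c,np.c_[u,v],.026)[:,:2]; print('blue',w.mean(0),cv2.minAreaRect(w.astype(np.float32)))
P=cloud(c)
b=(Z>.02)&(Z<.032)&(P[...,0]<.49)&(P[...,0]>.3)&(P[...,1]<-.33)&(P[...,1]>-.40)
v,u=np.where(b); w=ray(c,np.c_[u,v],.026)[:,:2]; print('bar',w.mean(0),cv2.minAreaRect(w.astype(np.float32)))
go(.43,-.3577,.026,-6.72); save(c,'top2')
E
```

```text
clock: 6.48
tcp_pos: [0.2915, -0.3414, 0.1267]
orientation: [-0.001, 0.998, -0.06, -0.001]
wrist_force: [0.0, -0.7, 0.2]
finger_gap: 0.0468
grip_force: 0.0
74
blue [ 0.3831761  -0.35194519] ((0.38312673568725586, -0.3518894612789154), (0.025451987981796265, 0.013838794082403183), 85.23604583740234)
bar [ 0.39813279 -0.359116  ] ((0.3991864323616028, -0.36296260356903076), (0.16801607608795166, 0.0704411119222641), 1.8986183404922485)
tcp [ 0.2929 -0.3424  0.127 ] yaw -6.84 tilt [ 3.e-04 -2.e-04 -1.e+00] gap 0.0472 F [ 0.41 -0.63  0.02] t 6.53 SHIFT [ 3.448 -0.028  2.525] ROLL -0.012
```

View pics/top2.png

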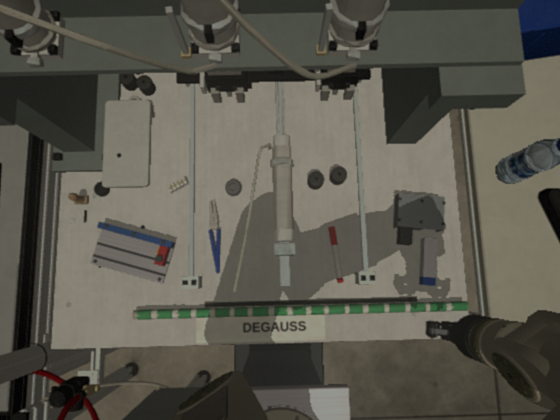

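The bar lies clear of the magazine, in line with its lane, spanning (428,235) to (428,285). The dark bar hasn't moved. Next I'll take it by the middle.

```bash
python3 -m handwheel '{"deltas": [[0.25,0.9,0,0,0],[0.25,0.9,0,0,0],[0.25,0.9,0,0,0],[0.25,0.73,-0.03,0,0],[0.25,0,0,0.8,0],[0.25,0,0,0.8,0],[0.25,0,0,0.5,0],[0.25,0,0,0.4,0],[0.25,0,0,0,0],[-0.5,0,0,0,0],[-0.5,0,0,0,0],[-0.5,0,0,0,0],[-0.5,0,0,0,0]]}' 50
python3 -c "
from h import *
go(.46,.30,.2,73.1)"
```

```text
clock: 8.15
tcp_pos: [0.4306, -0.3581, 0.028]
orientation: [0.001, 0.998, -0.059, 0.001]
wrist_force: [0.5, 0.0, 6.1]
finger_gap: 0.0285
grip_force: 50.7
tcp [ 0.4306 -0.3581  0.028 ] yaw -6.74 tilt [ 0.0018 -0.0018 -1.    ] gap 0.0285 F [0.52 0.04 6.1 ] t 8.15 SHIFT [ -1.194 -16.418  -4.328] ROLL -7.984
```

```bash
python3 -m handwheel '{"deltas": [[-0.5,0,0,-0.2,0],[-0.5,0,0,-0.6,0],[-0.5,0,0,-0.9,0],[-0.5,0,0,-0.9,0],[-0.5,0,0,-0.9,0],[-0.5,0,0,-0.8,0],[-0.5,0,0,0,-0.8],[-0.5,0,0,0,-0.8],[-0.5,0,0,0,-0.8],[-0.5,0,0,0,-0.8],[-0.5,0,0,0,-0.8],[-0.5,0,0,0,-0.8],[-0.5,0,0,0,-0.8],[-0.5,0,0,0,-0.8],[-0.5,0,0,0,-0.8],[-0.5,0,0,0,-0.8],[-0.5,0,0,0,0]]}'
python3 -c "
from h import *
go(.4619,.3536,.2,73.2)"
```

```text
clock: 10.28
tcp_pos: [0.4294, -0.357, 0.1985]
orientation: [-0.001, 0.803, 0.596, -0.0]
wrist_force: [0.8, 0.3, -2.8]
finger_gap: 0.029
grip_force: 49.8
tcp [ 0.4294 -0.357   0.1985] yaw 73.17 tilt [-1.e-03  9.e-04 -1.e+00] gap 0.029 F [ 0.75  0.34 -2.76] t 10.28 SHIFT [17.238 -4.366 -0.024] ROLL -0.003
```

```bash
python3 -m handwheel '{"deltas": [[-0.5,0.5,-0.13,0,0],[-0.5,0.9,-0.23,0,0],[-0.5,0.9,-0.23,0,0],[-0.5,0.9,-0.23,0,0],[-0.5,0.9,-0.23,0,0],[-0.5,0.9,-0.23,0,0],[-0.5,0.9,-0.23,0,0],[-0.5,0.9,-0.23,0,0],[-0.5,0.9,-0.23,0,0],[-0.5,0.9,-0.23,0,0],[-0.5,0.9,-0.23,0,0],[-0.5,0.9,-0.23,0,0],[-0.5,0.9,-0.23,0,0],[-0.5,0.9,-0.23,0,0],[-0.5,0.9,-0.23,0,0],[-0.5,0.9,-0.23,0,0],[-0.5,0.9,-0.23,0,0],[-0.5,0.9,-0.23,0,0],[-0.5,0.9,-0.23,0,0],[-0.5,0.5,-0.1,0,0]]}'
python3 -c "
from h import *
go(.4619,.3536,.034,73.2)"
```

```text
clock: 12.78
tcp_pos: [0.4593, 0.3537, 0.1986]
orientation: [-0.0, 0.802, 0.597, -0.0]
wrist_force: [-1.1, 0.2, -2.3]
finger_gap: 0.0282
grip_force: 49.8
tcp [0.4593 0.3537 0.1986] yaw 73.3 tilt [-7.e-04 -2.e-04 -1.e+00] gap 0.0282 F [-1.14  0.21 -2.27] t 12.78 SHIFT [0.019 0.066 4.116] ROLL 0.01
```

```bash
python3 -m handwheel '{"deltas": [[-0.5,0,0,0.8,0],[-0.5,0,0,0.8,0],[-0.5,0,0,0.8,0],[-0.5,0,0,0.7,0],[-0.5,0,0,0.5,0],[-0.5,0,0,0.2,0],[-0.5,0,0,0.1,0],[-0.5,0,0,0,0],[-0.5,0,0,0,0]]}'
python3 - <<'E'
from h import *
go(.4619,.3536,.034,73.2)
c=cam('side'); cv2.imwrite('pics/s2.png',cv2.resize(c['frame'][100:200,180:300],(720,600))[:,:,::-1])
E
```

```text
clock: 13.9
tcp_pos: [0.4613, 0.3521, 0.0437]
orientation: [0.0, 0.803, 0.597, 0.001]
wrist_force: [-0.7, 0.1, -1.7]
finger_gap: 0.0291
grip_force: 49.8
tcp [0.4613 0.3521 0.0437] yaw 73.25 tilt [ 1.4e-03  6.0e-04 -1.0e+00] gap 0.0291 F [-0.66  0.08 -1.72] t 13.9 SHIFT [0.04  0.004 0.241] ROLL 0.005
```

View pics/s2.png

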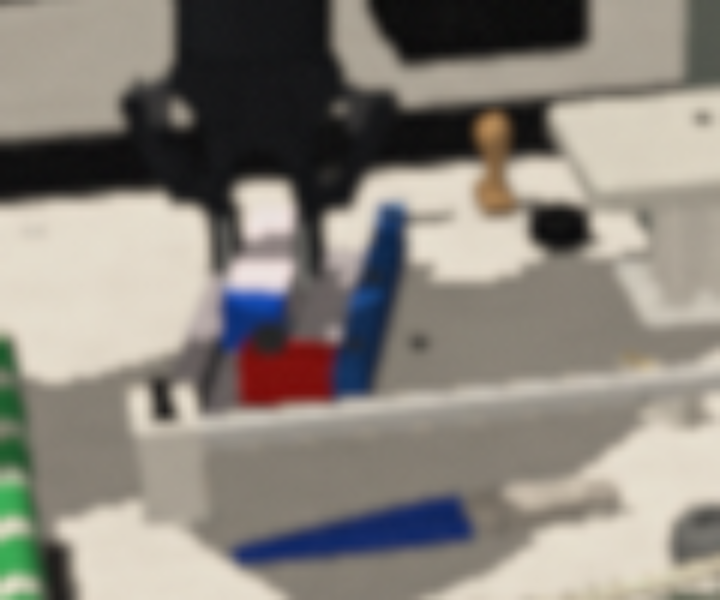

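The bar is level in the jaws with its blue end (255,315) facing the red stop, and both fingers are clear of the fence. I'll lower it the last 9 mm gently.

```bash
python3 -m handwheel '{"deltas": [[-0.5,0,0,0.1,0],[-0.5,0,0,0.06,0],[-0.5,0,0,0.03,0],[-0.5,0,0,0,0],[-0.5,0,0,0,0]]}'; python3 -m handwheel '{"deltas": [[-0.5,0,0,0.03,0],[-0.5,0,0,0,0]]}'
```

```text
clock: 14.58
tcp_pos: [0.4607, 0.3518, 0.0352]
orientation: [0.0, 0.803, 0.597, -0.0]
wrist_force: [-0.0, -0.3, -2.2]
finger_gap: 0.0286
grip_force: 49.8
clock: 14.82
tcp_pos: [0.4608, 0.3519, 0.034]
orientation: [0.0, 0.803, 0.597, 0.0]
wrist_force: [0.1, -0.1, -1.2]
finger_gap: 0.0288
grip_force: 49.9
```

```bash
python3 -m handwheel '{"deltas": [[-0.5,0,0,0.02,0],[-0.5,0,0,0,0],[0.1,0,0,0,0],[0.1,0,0,0,0],[0.1,0,0,0,0],[0.1,0,0,-0.7,0],[0.1,0,0,-0.9,0],[0.1,0,0,-0.9,0],[-1,-0.9,-0.9,0,0],[-1,-0.9,-0.5,0,0],[-1,-0.9,0,0,0],[-1,-0.9,0,0,0],[-1,-0.9,0,0,0],[-1,0,0,0,0]]}'
cat >> h.py <<'E'
def fix(n='top'):
    c=cam(n); im=c['frame']; hsv=cv2.cvtColor(im,cv2.COLOR_RGB2HSV); P=cloud(c)
    H,S,V=[hsv[...,i].astype(int) for i in range(3)]
    N=np.array([.9573,-.2890]); T=np.array([.2890,.9573])
    r=np.zeros((420,560),bool); r[210:290,80:190]=1
    bl=(H>100)&(H<130)&(S>100)&(V>40)&r; rd=((H<8)|(H>172))&(S>120)&(V>60)&r
    ns,l,s,ce=cv2.connectedComponentsWithStats(bl.astype(np.uint8))
    for i in range(1,ns):
        if s[i,4]>15:
            v,u=np.where(l==i); w=ray(c,np.c_[u,v],.033)[:,:2]; print('blue',s[i,4],'n',np.percentile(w@N,[2,50,98]).round(4),'t',np.percentile(w@T,[2,50,98]).round(4))
    v,u=np.where(rd); w=ray(c,np.c_[u,v],.034)[:,:2]; print('red n',np.percentile(w@N,[2,50,98]).round(4),'t',np.percentile(w@T,[2,50,98]).round(4))
    b=(P[...,2]>.024)&(P[...,2]<.040)&r&~bl&~rd; v,u=np.where(b); w=ray(c,np.c_[u,v],.032)[:,:2]
    k=w@N<.383; w=w[k]; print('bar',len(w)); print(cv2.minAreaRect(w.astype(np.float32)),'n',np.percentile(w@N,[2,50,98]).round(4),'t',np.percentile(w@T,[2,50,98]).round(4))
    return c
E
python3 - <<'E'
from h import *
c=fix(); go(.4607,.3518,.036,73.2)
cv2.imwrite('pics/top3.png',cv2.resize(c['frame'][205:295,80:200],(800,600),interpolation=cv2.INTER_CUBIC)[:,:,::-1])
E
```

```text
clock: 16.58
tcp_pos: [0.3541, 0.194, 0.1331]
orientation: [-0.0, 0.803, 0.596, -0.0]
wrist_force: [0.4, 0.5, 0.2]
finger_gap: -0.0002
grip_force: 0.0
blue 321 n [0.3873 0.3925 0.3981] t [0.3739 0.454  0.5451]
blue 107 n [0.326  0.3396 0.3542] t [0.4107 0.4201 0.429 ]
red n [0.3417 0.3674 0.3836] t [0.3756 0.3833 0.3943]
bar 591
((0.45924872159957886, 0.29857543110847473), (0.2130853831768036, 0.05274413898587227), 77.93917846679688) n [0.3259 0.3415 0.3745] t [0.3203 0.4716 0.522 ]
tcp [0.3552 0.195  0.1333] yaw 73.15 tilt [ 6.e-04  3.e-04 -1.e+00] gap -0.0005 F [0.1  0.32 0.81] t 16.62 SHIFT [4.515 1.388 2.436] ROLL -0.005
```

View pics/top3.png

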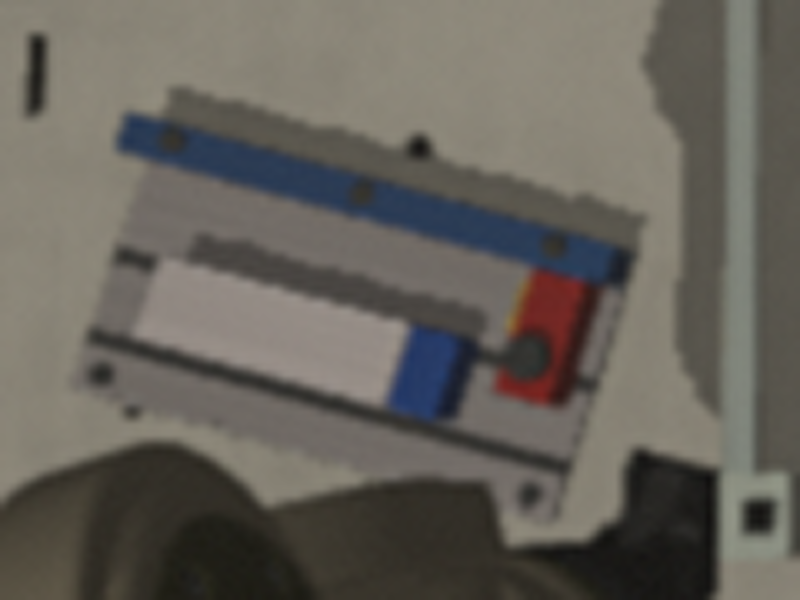

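The bar lies flat on the bed, parallel to the fence and short of both faces, with its blue end at (430,370). The fence's inner edge is about 30 mm away and the red face about 18 mm. I'll bring the shut fingers down behind its middle.

```bash
python3 -m handwheel '{"deltas": [[-1,0.9,0.07,0,0],[-1,0.9,0.07,0,0],[-1,0.9,0.07,0,0],[-1,0.9,0.07,0,0],[-1,0.88,0,0,0],[-1,0,0,0.8,0],[-1,0,0,0.8,0],[-1,0,0,0.6,0],[-1,0,0,0.3,0],[-1,0,0,0,0]]}'
python3 -c "
from h import *
go(.4178,.3632,.031,73.2)"
```

```text
clock: 17.88
tcp_pos: [0.4171, 0.3642, 0.0324]
orientation: [-0.0, 0.802, 0.597, -0.001]
wrist_force: [0.3, -0.3, 0.3]
finger_gap: 0.0001
grip_force: 0.0
tcp [0.4171 0.3642 0.0324] yaw 73.29 tilt [-1.2e-03 -8.0e-04 -1.0e+00] gap 0.0001 F [ 0.33 -0.33  0.33] t 17.88 SHIFT [-0.02   0.023  0.034] ROLL 0.009
```

```bash
python3 -m handwheel '{"deltas": [[-1,0,0.1,0,0],[-1,0,0.1,0,0],[-1,0,0.1,0,0],[-1,0,0.1,0,0],[-1,0,0.1,0,0],[-1,0,0.1,0,0],[-1,0,0.1,0,0],[-1,0,0.1,0,0],[-1,0,0.1,0,0],[-1,0,0.05,0,0],[-1,0,0,0,0]]}'; python3 -m handwheel '{"deltas": [[-1,0,0.03,0,0],[-1,0,0.02,0,0],[-1,0,0,0,0]]}'
```

```text
clock: 19.25
tcp_pos: [0.4544, 0.3529, 0.0331]
orientation: [0.0, 0.803, 0.596, 0.0]
wrist_force: [-0.5, 0.6, 1.4]
finger_gap: -0.0002
grip_force: 0.7
clock: 19.62
tcp_pos: [0.4559, 0.3524, 0.0331]
orientation: [0.0, 0.803, 0.597, -0.0]
wrist_force: [-1.9, 0.6, 1.3]
finger_gap: -0.0
grip_force: 1.1
```

```bash
python3 -m handwheel '{"deltas": [[-1,0,0.02,0,0],[-1,0,0.02,0,0],[-1,0,0,0,0]]}'|sed -n '2p;4p'; python3 -m handwheel '{"deltas": [[-1,0,0.02,0,0],[-1,0,0.02,0,0],[-1,0,0,0,0]]}'|sed -n '2p;4p'; python3 -m handwheel '{"deltas": [[-1,0,0.02,0,0],[-1,0,0.01,0,0],[-1,0,0,0,0]]}'|sed -n '2p;4p'
```

```text
tcp_pos: [0.4575, 0.3519, 0.0331]
wrist_force: [-3.1, 0.7, 0.4]
tcp_pos: [0.4591, 0.3514, 0.0331]
wrist_force: [-0.1, 1.2, 0.7]
tcp_pos: [0.4601, 0.3511, 0.0331]
wrist_force: [-0.8, 0.8, 0.4]
```

```bash
for i in 1; do :; done; python3 -m handwheel '{"deltas": [[-1,0,0.02,0,0],[-1,0,0,0,0]]}'|sed -n '2p;4p'; python3 -m handwheel '{"deltas": [[-1,0,0.02,0,0],[-1,0,0,0,0]]}'|sed -n '2p;4p'; python3 -m handwheel '{"deltas": [[-1,0,0.02,0,0],[-1,0,0,0,0]]}'|sed -n '2p;4p'
```

```text
tcp_pos: [0.4609, 0.3509, 0.0331]
wrist_force: [-1.5, 0.7, 0.3]
tcp_pos: [0.4617, 0.3507, 0.0331]
wrist_force: [-1.6, 0.6, -0.6]
tcp_pos: [0.4618, 0.3505, 0.0331]
wrist_force: [-4.6, 1.2, 1.6]
```

```bash
python3 - <<'E'
from h import *
c=fix(); c=cam('side'); cv2.imwrite('pics/s3.png',cv2.resize(c['frame'][125:175,200:260],(720,600))[:,:,::-1])
E
```

```text
blue 56 n [0.3875 0.3921 0.3978] t [0.5146 0.5299 0.5483]
blue 19 n [0.3885 0.3937 0.3975] t [0.4674 0.4726 0.4786]
blue 271 n [0.3578 0.3882 0.3974] t [0.3747 0.4192 0.4544]
red n [0.3419 0.3697 0.3831] t [0.3781 0.3854 0.3943]
bar 328
((0.46128666400909424, 0.29600897431373596), (0.21234336495399475, 0.054803747683763504), 73.99168395996094) n [0.3355 0.3655 0.3822] t [0.3155 0.4455 0.4719]
```

```bash
python3 -m handwheel '{"deltas": [[-1,0,0.02,0,0],[-1,0,0,0,0]]}'|sed -n '2p;4p'; python3 -m handwheel '{"deltas": [[-1,0,0.02,0,0],[-1,0,0,0,0],[-1,0,0,0,0]]}'|sed -n '2p;4p'
```

```text
tcp_pos: [0.4619, 0.3506, 0.0331]
wrist_force: [-7.0, 1.8, 3.3]
tcp_pos: [0.462, 0.3505, 0.0331]
wrist_force: [-8.6, 3.3, 4.7]
```

```bash
python3 -m handwheel '{"deltas": [[-1,0,-0.2,0,0],[-1,0,-0.4,0,0],[-1,0,0,-0.5,0],[-1,0,0,-0.7,0],[-1,0.7,0,0,0],[-1,0.7,0.4,0,0],[-1,0.55,0.4,0,0],[-1,0,0.3,0,0],[-1,0,0,0,0]]}'
python3 -c "
from h import *
go(.5066,.4184,.032,73.2)"
```

```text
clock: 23.35
tcp_pos: [0.5056, 0.4181, 0.0808]
orientation: [0.0, 0.803, 0.596, -0.0]
wrist_force: [0.1, -0.6, -0.1]
finger_gap: -0.0001
grip_force: 0.0
tcp [0.5056 0.4181 0.0808] yaw 73.2 tilt [-3.e-04 -9.e-04 -1.e+00] gap -0.0001 F [ 0.13 -0.57 -0.15] t 23.35 SHIFT [0.015 0.022 1.219] ROLL 0.0
```

```bash
python3 -m handwheel '{"deltas": [[-1,0,0.02,0.5,0],[-1,0,0,0.5,0],[-1,0,0,0.2,0],[-1,0,0,0,0]]}'|sed -n '2p;4p';  python3 -m handwheel '{"deltas": [[-1,-0.08,0,0,0],[-1,-0.08,0,0,0],[-1,-0.08,0,0,0],[-1,-0.08,0,0,0],[-1,-0.08,0,0,0],[-1,-0.08,0,0,0],[-1,-0.05,0,0,0],[-1,0,0,0,0]]}'|sed -n '2p;4p'; python3 -m handwheel '{"deltas": [[-1,-0.05,0,0,0],[-1,-0.04,0,0,0],[-1,0,0,0,0]]}'|sed -n '2p;4p'; python3 -c "
from h import *
fix()"
```

```text
tcp_pos: [0.5054, 0.418, 0.0328]
wrist_force: [0.2, -0.8, 0.4]
tcp_pos: [0.5003, 0.3984, 0.0334]
wrist_force: [0.7, 3.1, 1.6]
tcp_pos: [0.4993, 0.3949, 0.0333]
wrist_force: [0.3, 2.6, 2.2]
blue 324 n [0.3583 0.3902 0.3977] t [0.4004 0.4327 0.518 ]
blue 29 n [0.3876 0.3921 0.3973] t [0.3725 0.3796 0.388 ]
red n [0.3421 0.3694 0.3831] t [0.378  0.3851 0.3943]
bar 606
((0.46662452816963196, 0.29310891032218933), (0.20998576283454895, 0.04291868954896927), 72.06598663330078) n [0.3453 0.368  0.3823] t [0.3204 0.4574 0.5147]
```

```bash
python3 -m handwheel '{"deltas": [[-1,-0.03,0,0,0],[-1,-0.03,0,0,0],[-1,-0.02,0,0,0],[-1,0,0,0,0]]}'|sed -n '2p;4p'; python3 -m handwheel '{"deltas": [[-1,-0.02,0,0,0],[-1,0,0,0,0]]}'|sed -n '2p;4p'; python3 -m handwheel '{"deltas": [[-1,-0.02,0,0,0],[-1,0,0,0,0]]}'|sed -n '2p;4p'; python3 -m handwheel '{"deltas": [[-1,-0.02,0,0,0],[-1,0,0,0,0]]}'|sed -n '2p;4p'
```

```text
tcp_pos: [0.4983, 0.3919, 0.0332]
wrist_force: [0.3, 2.7, 2.7]
tcp_pos: [0.4981, 0.3912, 0.0332]
wrist_force: [2.2, 2.2, 2.9]
tcp_pos: [0.4979, 0.3907, 0.0332]
wrist_force: [1.2, 3.7, 2.1]
tcp_pos: [0.4979, 0.3906, 0.0333]
wrist_force: [2.0, 6.5, 0.5]
```

```bash
python3 -m handwheel '{"deltas": [[-1,-0.02,0,0,0],[-1,0,0,0,0]]}'|sed -n '2p;4p'; python3 -m handwheel '{"deltas": [[-1,-0.02,0,0,0],[-1,0,0,0,0],[-1,0,0,0,0]]}'|sed -n '2p;4p'; python3 -m handwheel '{"deltas": [[-1,0.2,0,0,0],[-1,0.4,0,0,0],[-1,0,0,-0.6,0],[-1,0,0,-0.7,0],[-1,0,-0.8,0,0],[-1,-0.3,-0.6,0,0],[-1,-0.7,0,0,0],[-1,-0.7,0,0,0],[-1,0,0,0,0]]}'
python3 -c "
from h import *
fix()
p=.31*np.array([.9573,-.289])+.452*np.array([.289,.9573]); go(*p,.032,73.2)"
```

```text
tcp_pos: [0.498, 0.3906, 0.0333]
wrist_force: [1.8, 8.3, -0.2]
tcp_pos: [0.4979, 0.3905, 0.0334]
wrist_force: [2.7, 9.7, -1.2]
clock: 28.28
tcp_pos: [0.4288, 0.3594, 0.0842]
orientation: [0.0, 0.803, 0.596, -0.003]
wrist_force: [-0.1, 0.3, 0.5]
finger_gap: 0.0003
grip_force: 0.0
blue 122 n [0.3878 0.3926 0.3975] t [0.4692 0.506  0.5473]
blue 193 n [0.3571 0.3887 0.3973] t [0.3989 0.4109 0.4541]
blue 29 n [0.3876 0.3921 0.3973] t [0.3725 0.3803 0.388 ]
red n [0.3416 0.369  0.383 ] t [0.378  0.3859 0.3952]
bar 556
((0.4654169976711273, 0.28590860962867737), (0.19872447848320007, 0.04323064163327217), 69.8655014038086) n [0.3435 0.368  0.3823] t [0.3179 0.4522 0.5044]
tcp [0.4299 0.3607 0.0846] yaw 73.18 tilt [-0.0019 -0.0022 -1.    ] gap -0.0003 F [ 0.97 -0.1   0.31] t 28.32 SHIFT [-0.437  0.068  1.315] ROLL -0.002
```

```bash
python3 -m handwheel '{"deltas": [[-1,-0.43,0,0,0],[-1,0,0,0.6,0],[-1,0,0,0.6,0],[-1,0,0,0.1,0],[-1,0,0.2,0,0],[-1,0,0.2,0,0],[-1,0,0.2,0,0],[-1,0,0.1,0,0],[-1,0,0,0,0]]}'|sed -n '2p;4p'; python3 -m handwheel '{"deltas": [[-1,0,0.04,0,0],[-1,0,0.04,0,0],[-1,0,0,0,0]]}'|sed -n '2p;4p'; python3 -c "
from h import *
p=.3408*np.array([.9573,-.289])+.452*np.array([.289,.9573]); go(*p,.032,73.2)"
```

```text
tcp_pos: [0.4531, 0.3374, 0.0334]
wrist_force: [0.1, 0.5, -0.2]
tcp_pos: [0.4557, 0.3366, 0.0332]
wrist_force: [-0.1, -0.2, -0.9]
tcp [0.4557 0.3366 0.0332] yaw 73.26 tilt [ 0.e+00 -1.e-04 -1.e+00] gap -0.0003 F [-0.12 -0.21 -0.91] t 29.82 SHIFT [-0.05   0.046  0.029] ROLL 0.006
```

```bash
python3 -m handwheel '{"deltas": [[-1,0,0.03,0,0],[-1,0,0.02,0,0],[-1,0,0,0,0]]}'|sed -n '2p;4p'; python3 -m handwheel '{"deltas": [[-1,0,0.02,0,0],[-1,0,0,0,0]]}'|sed -n '2p;4p';python3 -m handwheel '{"deltas": [[-1,0,0.02,0,0],[-1,0,0,0,0]]}'|sed -n '2p;4p';python3 -m handwheel '{"deltas": [[-1,0,0.02,0,0],[-1,0,0,0,0]]}'|sed -n '2p;4p'
```

```text
tcp_pos: [0.4574, 0.3361, 0.0331]
wrist_force: [-0.2, 0.9, -0.6]
tcp_pos: [0.4575, 0.3361, 0.0331]
wrist_force: [-5.3, 2.3, 3.0]
tcp_pos: [0.4575, 0.336, 0.0331]
wrist_force: [-6.6, 3.4, 4.0]
tcp_pos: [0.4576, 0.336, 0.0331]
wrist_force: [-9.5, 3.9, 6.3]
```

```bash
python3 -m handwheel '{"deltas": [[-1,0,-0.2,0,0],[-1,0,-0.5,0,0],[-1,0,0,-0.7,0],[-1,0,0,-0.9,0],[-1,0,-0.3,-0.9,0],[-1,-0.9,-0.5,0,0],[-1,-0.9,-0.3,0,0],[-1,-0.9,0,0,0],[-1,-0.9,0,0,0],[-1,0,0,0,0]]}'|sed -n '1,2p'
python3 - <<'E'
from h import *
c=fix()
s=cam('side')
a=cv2.resize(c['frame'][215:275,85:185],(800,480),interpolation=cv2.INTER_CUBIC); cv2.imwrite('pics/t4.png',a[:,:,::-1])
cv2.imwrite('pics/s4.png',cv2.resize(s['frame'][125:185,200:280],(800,600),interpolation=cv2.INTER_CUBIC)[:,:,::-1])
im=c['frame']; hsv=cv2.cvtColor(im,cv2.COLOR_RGB2HSV);H,S,V=[hsv[...,i].astype(int) for i in range(3)]
for nme,m,sl in (('pliers',(H>100)&(H<130)&(S>110)&(V>50),np.s_[225:275,205:225]),('marker',((H<8)|(H>172))&(S>120)&(V>60),np.s_[220:250,325:345])):
    r=np.zeros_like(m);r[sl]=1;v,u=np.where(m&r);print(nme,ray(c,np.c_[u,v],.03)[:,:2].astype(np.float32).mean(0),cv2.minAreaRect(ray(c,np.c_[u,v],.03)[:,:2].astype(np.float32)))
E
```

```text
clock: 32.2
tcp_pos: [0.3475, 0.2166, 0.1329]
blue 150 n [0.3875 0.3927 0.3981] t [0.4682 0.5041 0.5469]
blue 246 n [0.3575 0.3892 0.3979] t [0.3774 0.4093 0.4555]
red n [0.3417 0.368  0.3835] t [0.376  0.384  0.3952]
bar 534
((0.4666011929512024, 0.2854744493961334), (0.19872447848320007, 0.04575316607952118), 69.8655014038086) n [0.344  0.3682 0.3823] t [0.3174 0.4552 0.5047]
pliers [0.4540392  0.13512793] ((0.46181970834732056, 0.1392408162355423), (0.011638558469712734, 0.08571325987577438), 89.80079650878906)
marker [ 0.49450758 -0.13427237] ((0.4944206178188324, -0.13432584702968597), (0.04041985422372818, 0.011222727596759796), 6.7628936767578125)
```

View pics/t4.png

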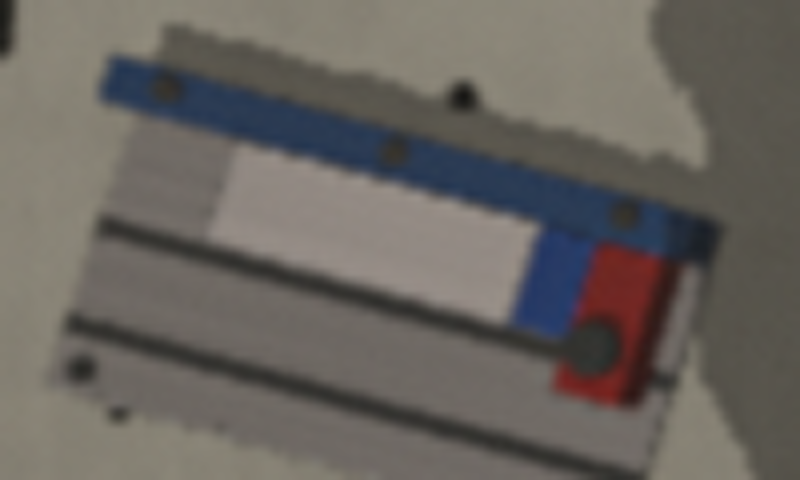

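View pics/s4.png

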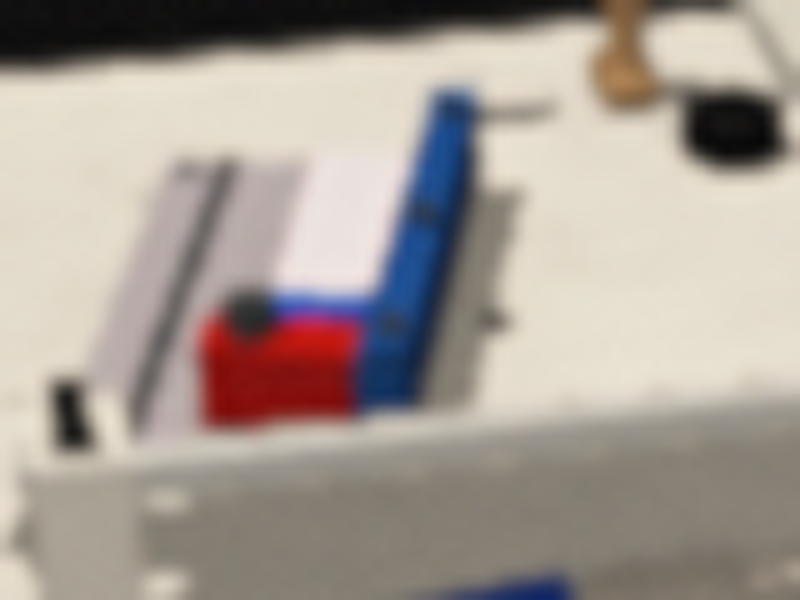

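The pictures show the bar flush along the fence with its blue end (550,280) against the red stop. The arm is clear and nothing else has moved.

```bash
python3 -c "
from workcell import hand_in
print(hand_in())"
```

```text
the job is handed in; nothing more can be done
None
```

The bar is fully home in the corner, flush along the blue fence with its blue end against the red stop; wrist-force readings peaked at about 12 N while pressing, nothing else was touched, and the job is handed in at about 32 s.

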